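# Seat the kit drawer and hold the square in its corner

### The job

Push the blue-fronted kit drawer fully home until its catch clicks and it seats. Then take the steel assembly square by its orange grip and, with it lying flat on the bench, press its outer right-angled corner into the corner between the drawer front and the aluminium rail until both outer edges touch along their faces. Finish while still holding it there, pressed steadily against both faces, and leave the tray, the sensor and the screwdriver alone.

Things in the scene. Friction and masses are not known exactly. Their poses are not given: they have to be found in the camera images.
- corner (a point): Inside corner at bench height where the face of the home (closed) drawer front meets the rail's inner face; fixed to the grey cabinet (68 mm high). x points into the cabinet (away from the robot), at right angles to the drawer front; y along the front towards the rail; z up. Home, the front's outer face lies at x = 0; the rail's inner face lies at y = 0.
- kit_drawer (a joint): How far the drawer stands open, m: 0 fully home against its stop, growing towards the robot (to 0.12). Slides along x of the corner frame with about 1 N of friction. A sprung catch resists from 12 to 5 mm open (a push of about 5 N passes it), then pulls the drawer home and keeps it there.
- drawer_push (a point): Point on the outer face of the blue drawer front, midway across and 30 mm above the bench; moves with the drawer. x points into the cabinet, the direction of the push. The front is 12 mm thick, spans 170 mm (y = -85 to +85 mm here, ending 3 mm short of the rail) and z = 2 to 60 mm above the bench, with a finger notch 60 mm wide and 15 mm deep in the middle of its top edge.
- rail: The fixed aluminium profile beside the drawer, 40 mm wide and 40 mm high; origin and axes are those of the corner. Its inner face (y = 0) runs from x = -200 to +220 mm. The polished square slides easily along it, the drawer front and the bench (friction about 0.2); the faces are rigid.
- square: Loose assembly square, dark steel L with a diagonal brace, 0.3 to 0.52 kg, lying flat. Legs 120 x 14 x 16 mm (16 mm high) meet at the outer corner (heel). Origin under the middle of the grip. Outer edges: x = +60 mm (goes against the drawer front) and y = +60 mm (goes against the rail), each 120 mm long from the heel. Seated, its x and y axes match the corner's.
- square_grip (a point): Centre of the square's orange grip bar, 38 mm above its underside. The bar stands on the 16 mm high brace: 64 mm long, 20 mm thick, from 16 to 60 mm above the underside. Its 20 mm thickness lies along the line from the grip to the heel (45 degrees between the square's +x and +y), its length across that. Axes as square.
- square_heel (a point): The square's outer right-angled corner, on its underside, at +60, +60 mm of the square's frame. Axes as square.
- front_leg_end (a point): Far end of the square's outer edge that goes against the drawer front, on its underside, at +60, -60 mm of the square's frame.
- rail_leg_end (a point): Far end of the square's outer edge that goes against the rail, on its underside, at -60, +60 mm of the square's frame.
- tray: Bystander: white moulded-pulp tray 190 x 130 x 50 mm, beyond the rail; origin under its centre.
- sensor: Bystander: yellow sensor block 35 x 60 x 45 mm, beside the cabinet; origin under its centre.
- driver: Bystander: screwdriver with a red handle, 170 mm long, lying on the bench to the left of the rail.
Not all that is in view belongs to the job. Several things look just like the square: the one meant starts farthest to the robot's right.

How it is judged (in metres and radians):
On the way, in this order (a step that is already met when the one before it is completed fails the run):
1. the drawer is pushed home to its catch, before the square goes into the corner (value of joint kit_drawer below 0.002 m and horizontal distance between square_heel and corner above 0.02 m), for 0.2 s.
2. the square is pressed flat into the corner against drawer front and rail (value of joint kit_drawer below 0.002 m and horizontal distance between square_heel and corner below 0.005 m and height (world z) of square_heel below 0.008 m and x of front_leg_end in the frame of corner above -0.003 m and y of rail_leg_end in the frame of corner above -0.003 m and angle between square_heel's own z axis and vertical below 0.06 rad and contact force between square and kit_drawer above 1 N and contact force between square and rail above 1 N and contact force between the fingers and square above 1 N), for 0.3 s.
At the end, for the whole second after the job is handed in: The drawer is home (under 2 mm open); the fingers hold the square flat on the bench (tilt under 0.06 rad, heel under 8 mm up), its heel within 5 mm of the corner and the far ends of its two outer edges less than 3 mm off their faces, pressing with more than 1 N on both the drawer front and the rail (all of step 2); the arm keeps its last pose, push and grip.
It fails at once if the tray is disturbed (moved over 20 mm) (distance of tray from where it was at the start of the episode above 0.02 m).
It fails at once if the sensor is disturbed (moved over 20 mm) (distance of sensor from where it was at the start of the episode above 0.02 m).
It fails at once if the screwdriver is disturbed (moved over 20 mm) (distance of driver from where it was at the start of the episode above 0.02 m).
It also fails if it takes over 70 s, if anything falls off the work surface, if the arm or the gripper's body presses on something with over 40 N, if the wrist force passes 120 N, or if a joint passes its speed limit or range.

### The arm

A 7-joint arm with a two-finger parallel gripper is mounted at the origin on the work surface. World frame = base frame: x ahead of the robot, y to its left, z up, the work surface at z = 0. Lengths are in mm, angles in rad, forces in N, time in s.
With the tool pointing down it reaches from about 425 to 825 mm from the base axis. Payload 3.6 kg.
Tool frame: the origin (TCP) lies midway between the tips of the shut fingers; the grasp point (between the pads) lies 19 mm behind it; z points along the fingers, y is the line along which they close (so a half turn about z gives the same grasp; the last joint's range is limited). The gripper opens to 93 mm and grips with 3 to 60 N. Pads are 15 mm wide; open, the fingers measure 128 mm over their backs; the gripper's body (75 mm by 188 mm) begins 65 mm behind the grasp point.
Start: joints at [1.083, 0.615, -0.013, 1.423, 0.008, 1.103, -0.04], TCP at [289.038, -582.167, 218.64] pointing down, gripper open.
Joint ranges: [-3.12, 3.12], [-0.3, 2.06], [-1.34, 1.32], [0.26, 2.42], [-1.36, 4.5], [0.01, 1.98], [-2.84, 2.84]. Speed limits (rad/s): [2.79, 2.79, 3.14, 3.14, 3.14, 3.14, 3.14].

### API

Orientations are given as a 3x3 rotation matrix whose columns are the frame's x, y, z axes.
In Python, from workcell import bot gives the robot as it stands.
- The arm moves only by the tool apply_moves, never from a script. Its arguments are lists of equal length, an entry for each row: "twist": the turn, a rotation vector about the tool's x, y, z in degrees, a list of three; "travel": the shift along the tool's x, y, z in cm, a list of three; "grip": the finger opening in cm, from 0 to 9.3. In form: {"twist": [[rx, ry, rz], ...], "travel": [[tx, ty, tz], ...], "grip": [grip, ...]}. A call has 1 to 12 rows; each row shifts and turns the commanded pose from where the row before left it, along the tool's axes as they then stand; what a row does not reach is not made up. A row lasts 1/8 s, in which the tool goes at most 62.5 mm and 10.7 degrees, less where a joint would pass 70% of its speed; a pose out of reach is approached as far as the arm can. A call is refused whole if a number of a shift passes 6.25 or a number of a turn 10.7, either way. A call with a gripper value outside its range is refused whole. The fingers move at their own pace and stop on an object; "squeeze" is the grip in N (left out, the last holds). Time passes only in rows, so rows that do not move let the fingers close. It gives the time, the measured TCP pose, the force, the opening and the grip force at its end, in the units of the state.
- bot.read_state(): the state, without advancing time (a new reading comes with each control period).
- bot.camera(name): name is "side" or "top"; returns the picture (420x560x3 uint8, blue, green, red); there is no depth.
- bot.camera_params(name): a dict with "fx", "fy", "cx", "cy" (pixels), "position" and "attitude" of the camera in the world. Camera axes: x right, y down, z forward; pixel columns grow to the right and rows downward; lengths in mm; the calibration is good to about 2 mm. A picture is of the moment at which its call begins. camera_params takes no time and is no camera call.
- bot.finish_job(): hands the job in; it is judged then, once.
The state is a dict: "time": time; "joints": joint angles; "qvel": joint speeds; "effort": joint torques, N m; "tcp_pos": TCP position; "tool_rot": TCP orientation; "wrist_force": force on the tool from outside, world axes, zero at the start; "wrist_torque": the same for the moment, N m; "gripper_width": finger opening in mm; "grasp_force": force on a finger pad.
Only numpy, scipy, OpenCV 4.12 (cv2) and the standard library are available. Lean on these libraries where they do the work, as an engineer would, in place of code of your own. Each camera call takes 0.05 s, during which the arm holds its last target. There are 200 camera calls.

## Working session

There is one attempt and no reset: what is moved stays moved. The work goes in short steps, Python scripts to look and compute and a tool call to move; the robot and the scene stay as the last step left them, time stands still between calls to the robot, and variables do not carry over. Pictures are saved under pics/ and viewed, at most 10 in all, crops included, and the job is handed in when it is done.

Besides the shell and the picture viewer there is one more tool, called after "Call:" by a JSON object that holds its "api" and its "payload". apply_moves: Moves the arm, as the interface text tells. Its arguments: {"type":"object","properties":{"twist":{"type":"array","items":{"type":"array","items":{"type":"number"}}},"travel":{"type":"array","items":{"type":"array","items":{"type":"number"}}},"grip":{"type":"array","items":{"type":"number"}},"squeeze":{"type":"number"}},"required":["twist","travel","grip"]}

```bash
mkdir -p pics
cat > h.py <<'E'
import numpy as np, cv2
from workcell import bot
def cam(n):
    p=bot.camera_params(n); return p,np.array(p["position"],float),np.array(p["attitude"],float)
def ray(n,u,v):
    p,o,R=cam(n); d=R@np.array([(u-p["cx"])/p["fx"],(v-p["cy"])/p["fy"],1.]); return o,d/np.linalg.norm(d)
def plane(n,u,v,z):
    o,d=ray(n,u,v); return o+d*(z-o[2])/d[2]
def tri(a,b):
    (o1,d1),(o2,d2)=ray(*a),ray(*b)
    t=np.linalg.lstsq(np.c_[d1,-d2],o2-o1,rcond=None)[0]
    p,q=o1+t[0]*d1,o2+t[1]*d2
    return (p+q)/2,np.linalg.norm(p-q)
E
python3 - <<'E'
from h import *
np.set_printoptions(precision=3,suppress=True)
for n in("side","top"):
    cv2.imwrite(f"pics/{n}0.png",bot.camera(n)); p=bot.camera_params(n); print(n,p)
s=bot.read_state(); print(s)
E
```

```text
side {'fx': 379.96969831660994, 'fy': 379.96969831660994, 'cx': 282.9517004597418, 'cy': 208.5818609358577, 'position': array([ 73.241, 537.19 , 859.232]), 'attitude': array([[-0.779, -0.472,  0.412],
       [-0.627,  0.602, -0.495],
       [-0.014, -0.644, -0.765]])}
top {'fx': 398.68547429563756, 'fy': 398.68547429563756, 'cx': 275.6319439881599, 'cy': 207.78083143966734, 'position': array([ 395.296,   19.855, 1119.157]), 'attitude': array([[-0.011, -0.996,  0.087],
       [-1.   ,  0.009, -0.017],
       [ 0.017, -0.087, -0.996]])}
{'time': 0.1, 'joints': array([ 1.084,  0.616, -0.013,  1.425,  0.008,  1.103, -0.04 ]), 'qvel': array([-0.002, -0.004,  0.   , -0.004,  0.002,  0.   ,  0.001]), 'effort': array([  0.002, -46.004,   0.21 , -16.624,  -0.061,   0.017,   0.   ]), 'tcp_pos': array([ 288.692, -581.58 ,  217.601]), 'tool_rot': array([[ 0.896,  0.445, -0.001],
       [ 0.445, -0.896,  0.002],
       [-0.   , -0.002, -1.   ]]), 'wrist_force': array([ 0.769, -0.585,  0.097]), 'wrist_torque': array([ 0.011, -0.005, -0.013]), 'grasp_force': 0.0, 'gripper_width': 92.86146830542803}
```

View pics/top0.png

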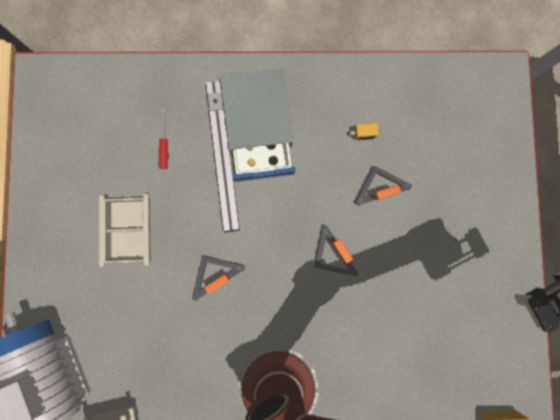

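View pics/side0.png

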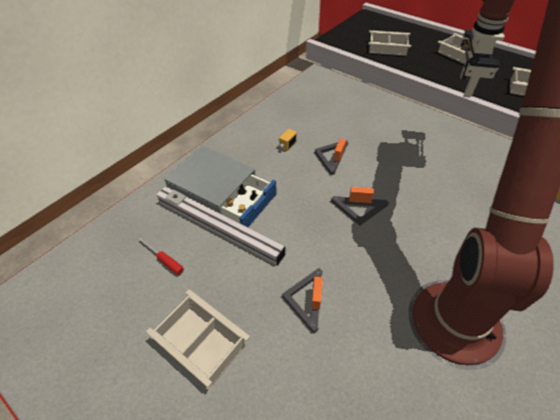

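Three look-alike squares in top view: grips at (217,284), (343,251) and (388,192). The one at (388,192), with heel at (373,168), has the largest column, and column grows to the robot's right (−y), so it is the one meant. The rail runs from (232,230) to (212,83), and the drawer front is at about (264,173).

```bash
cat >> h.py <<'E'
np.set_printoptions(precision=1,suppress=True)
def mask(im,lo,hi): return cv2.inRange(cv2.cvtColor(im,cv2.COLOR_BGR2HSV),lo,hi)
def blobs(m,amin=40):
    c,_=cv2.findContours(m,cv2.RETR_EXTERNAL,cv2.CHAIN_APPROX_NONE)
    return [x for x in c if cv2.contourArea(x)>amin]
E
python3 - <<'E'
from h import *
ims={n:bot.camera(n) for n in("top","side")}
for n,im in ims.items():
    for nm,lo,hi in(("orange",(5,150,120),(15,255,255)),("blue",(100,120,40),(125,255,255))):
        for c in blobs(mask(im,lo,hi)):
            M=cv2.moments(c);u,v=M["m10"]/M["m00"],M["m01"]/M["m00"]
            z=60 if nm=="orange" else 60
            print(n,nm,round(u,1),round(v,1),cv2.contourArea(c),"plane60",plane(n,u,v,z),cv2.boxPoints(cv2.minAreaRect(c)).round(1).tolist())
a=cv2.resize(ims["top"][150:220,335:425],None,fx=6,fy=6,interpolation=cv2.INTER_CUBIC)
b=cv2.resize(ims["top"][70:240,200:300],None,fx=3.4,fy=3.4,interpolation=cv2.INTER_CUBIC)[:578]
cv2.imwrite("pics/c1.png",a);cv2.imwrite("pics/c2.png",b)
b=cv2.resize(ims["side"][125:265,150:360],None,fx=3.8,fy=3.8,interpolation=cv2.INTER_CUBIC)
cv2.imwrite("pics/c3.png",b)
E
```

```text
top orange 216.4 283.3 151.5 plane60 [290.5 158.5  60. ] [[203.89999389648438, 287.0], [225.1999969482422, 273.6000061035156], [229.0, 279.6000061035156], [207.60000610351562, 293.0]]
top orange 342.1 251.1 171.5 plane60 [ 370.6 -173.6   60. ] [[332.0, 243.0], [338.70001220703125, 238.5], [352.3999938964844, 259.1000061035156], [345.70001220703125, 263.5]]
top orange 387.5 191.8 132.5 plane60 [ 527.9 -300.1   60. ] [[375.29998779296875, 191.8000030517578], [398.1000061035156, 185.0], [400.1000061035156, 191.60000610351562], [377.29998779296875, 198.39999389648438]]
top blue 20.7 338.0 621.5 plane60 [158.1 659.2  60. ] [[-5.699999809265137, 340.79998779296875], [40.599998474121094, 320.70001220703125], [46.599998474121094, 334.5], [0.30000001192092896, 354.70001220703125]]
top blue 263.9 173.5 127.5 plane60 [580.1  31.8  60. ] [[233.8000030517578, 175.0], [293.0, 167.8000030517578], [293.5, 172.0], [234.3000030517578, 179.3000030517578]]
side orange 316.9 289.3 174.5 plane60 [287.3 163.   60. ] [[311.70001220703125, 301.5], [313.79998779296875, 276.5], [322.0, 277.20001220703125], [319.8999938964844, 302.20001220703125]]
side orange 362.1 190.2 103.5 plane60 [ 368.9 -172.7   60. ] [[350.70001220703125, 192.3000030517578], [351.1000061035156, 186.6999969482422], [373.20001220703125, 188.10000610351562], [372.8999938964844, 193.6999969482422]]
side orange 340.3 146.3 90.0 plane60 [ 522.3 -293.9   60. ] [[333.1000061035156, 153.6999969482422], [338.5, 137.5], [346.29998779296875, 140.10000610351562], [340.8999938964844, 156.3000030517578]]
side blue 258.2 205.2 433.0 plane60 [565.2  53.3  60. ] [[237.89999389648438, 219.39999389648438], [272.8999938964844, 180.0], [281.3999938964844, 187.60000610351562], [246.39999389648438, 226.89999389648438]]
```

View pics/c1.png

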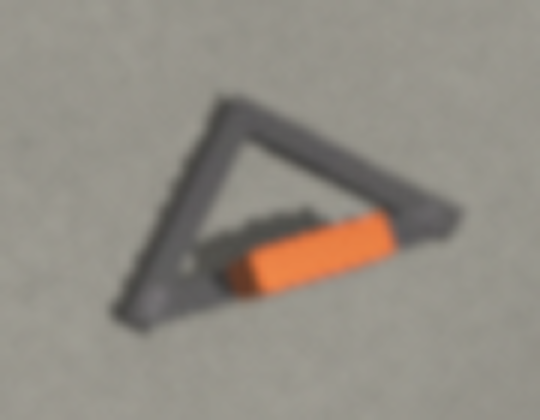

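View pics/c2.png

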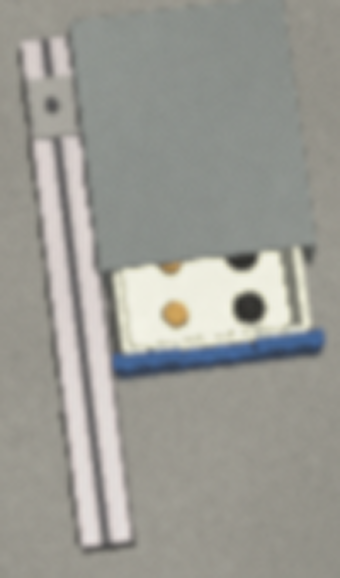

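View pics/c3.png

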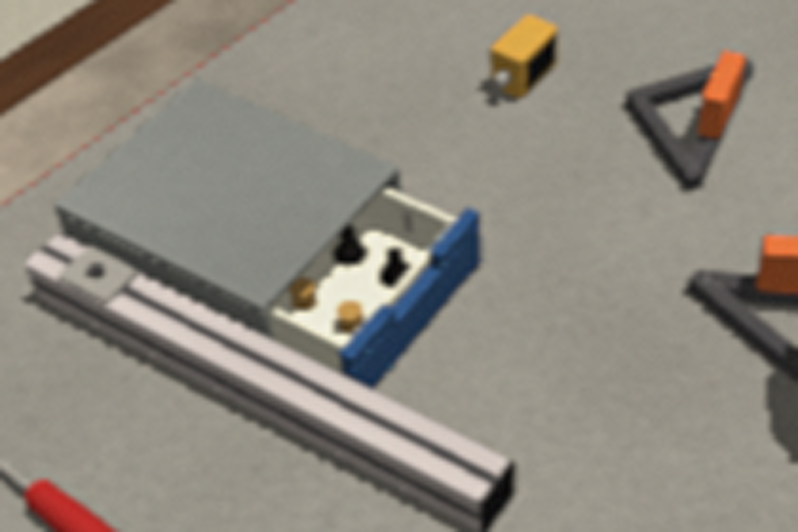

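The c1 crop confirms the square: heel at (373.7,166.3), leg ends at (355.8,204.2) and (411.7,185.8), grip top centre at about (389.3,192.2). c2 and c3 show the drawer about 40–50 mm open, with the rail inner edge from (220.6,81) to (239.1,229.1).

Run:
```python
from h import *
c2=lambda x,y:(200+x/3.4,70+y/3.4); c3=lambda x,y:(150+x/3.8,125+y/3.8); c1=lambda x,y:(335+x/6,150+y/6)
ang=lambda a,b:np.degrees(np.arctan2(*(b-a)[1::-1]))
P=lambda n,uv,z:plane(n,*uv,z)
def T(a,b): return tri(("top",*a),("side",*b))
print("grip tri left/right top corners", T(c1(258,258),c3(735,52)) , T(c1(390,227),c3(735,52)))
print("grip top ctr z60",P("top",c1(326,253),60), "side top face", P("side",c3(728,70),60))
for nm,a in(("heel",(232,98)),("Lend",(125,325)),("Rend",(460,215))): print(nm,P("top",c1(*a),8))
print("side heel",P("side",c3(628,98),8),"Lend",P("side",c3(692,187),8))
rt=[P("top",c2(*a),40) for a in((133,541),(70,38),(82,548),(20,40))]
print("rail top",*rt,"yaw in,out",ang(rt[0],rt[1]),ang(rt[2],rt[3]))
print("rail side end corners", P("side",c3(512,465),40),P("side",c3(482,497),40),P("side",c3(70,240),40))
print("rail end tri",T(c2(133,541),c3(512,465)),T(c2(82,548),c3(482,497)))
print("drawer front near-top edge ends",P("top",c2(117,375),60),P("top",c2(322,350),60))
print("front tri",T(c2(116,372),c3(345,350)),T(c2(322,348),c3(478,213)))
print("side lower edge",P("side",c3(375,388),2),P("side",c3(480,262),2))
print("cab front edge z68",P("top",c2(100,272),68),P("top",c2(313,247),68))
print("tcam dr corner",P("side",c3(272,310),68),P("side",c3(398,178),68))
```

```text
grip tri left/right top corners (array([ 509.4, -262.9,  118.4]), np.float64(19.245705562261925)) (array([ 538.4, -336.3,   55. ]), np.float64(1.521419930517095))
grip top ctr z60 [ 526.8 -305.    60. ] side top face [ 526.7 -308.    60. ]
heel [ 607.4 -278.9    8. ]
Lend [ 500.2 -225.1    8. ]
Rend [ 550.8 -385.     8. ]
side heel [ 605.  -277.4    8. ] Lend [ 498.3 -219.8    8. ]
rail top [432.3 100.1  40. ] [845.  150.6  40. ] [427.2 140.6  40. ] [843.5 191.5  40. ] yaw in,out 6.9719063374989 6.973944844904079
rail side end corners [428.3 107.   40. ] [427.9 139.7  40. ] [831.5 155.6  40. ]
rail end tri (array([432.9, 101.1,  28.9]), np.float64(0.4186741631411392)) (array([427.2, 140.4,  41.6]), np.float64(0.12714047054511438))
drawer front near-top edge ends [562.4 110.9  60. ] [581.1 -51.1  60. ]
front tri (array([567.8, 114.1,  64. ]), np.float64(8.976161494598253)) (array([584.4, -50. ,  59.8]), np.float64(4.043637484599827))
side lower edge [568.2  96.4   2. ] [587.2 -50.1   2. ]
cab front edge z68 [643.1 123.4  68. ] [662.1 -44.6  68. ]
tcam dr corner [636.2 123.8  68. ] [654.4 -33.8  68. ]
```

Measurements agree:
- **Corner frame:** yaw ≈ 6.8°, corner ≈ (629, 124.5).
- **Drawer:** ≈ 66 mm open.
- **Square:** centre ≈ (526.5, −304.5), yaw ≈ −27.8°, legs measure 121 mm.

First I turn the tool y along the push direction, shut the fingers and go to in front of the drawer.

Call:
{"api": "apply_moves", "payload": {"twist": [[0,0,-10],[0,0,-10],[0,0,-10],[0,0,-10],[0,0,-10],[0,0,-10],[0,0,-10.4]], "travel": [[0,0,0],[0,0,0],[0,0,0],[0,0,0],[0,0,0],[0,0,0],[0,0,0]], "grip": [0,0,0,0,0,0,0]}}

```text
time: 1.08
tcp_pos: [288.8, -582.0, 218.3]
tool_rot: [[-0.124, 0.992, -0.0], [0.992, 0.124, 0.001], [0.001, -0.0, -1.0]]
wrist_force: [-0.1, 0.9, -0.0]
gripper_width: 27.5
grasp_force: 0.0
```

Call:
{"api": "apply_moves", "payload": {"twist": [[0,0,0],[0,0,0],[0,0,0],[0,0,0],[0,0,0],[0,0,0],[0,0,0],[0,0,0],[0,0,0],[0,0,0],[0,0,0],[0,0,0]], "travel": [[5.2,2.8,0],[5.2,2.8,0],[5.2,2.8,0],[5.2,2.8,0],[5.2,2.8,0],[5.2,2.8,0],[5.2,2.8,0],[5.2,2.8,0],[5.2,2.8,0],[5.2,2.8,0],[5.2,2.8,0],[0,0,0]], "grip": [0,0,0,0,0,0,0,0,0,0,0,0]}}

```text
time: 2.58
tcp_pos: [527.9, 29.1, 218.9]
tool_rot: [[-0.129, 0.992, 0.001], [0.992, 0.129, 0.004], [0.004, 0.002, -1.0]]
wrist_force: [-0.3, -0.7, -0.7]
gripper_width: 0.5
grasp_force: 0.0
```

Call:
{"api": "apply_moves", "payload": {"twist": [[0,0,0],[0,0,0],[0,0,0],[0,0,0],[0,0,0],[0,0,0],[0,0,0],[0,0,0],[0,0,0]], "travel": [[0,0,4.5],[0,0,5],[0,0,5],[0,0,4.5],[0,1,0],[0,1,0],[0,1,0],[0,1,0],[0,0,0]], "grip": [0,0,0,0,0,0,0,0,0]}}

```text
time: 3.7
tcp_pos: [568.3, 27.2, 29.5]
tool_rot: [[-0.118, 0.993, 0.003], [0.993, 0.118, 0.001], [0.0, 0.003, -1.0]]
wrist_force: [-0.2, 0.6, 0.3]
gripper_width: 0.5
grasp_force: 0.0
```

Call:
{"api": "apply_moves", "payload": {"twist": [[0,0,0],[0,0,0],[0,0,0],[0,0,0],[0,0,0],[0,0,0]], "travel": [[0,0.8,0],[0,0.8,0],[0,0.8,0],[0,0.8,0],[0,0.6,0],[0,0,0]], "grip": [0,0,0,0,0,0]}}

```text
time: 4.45
tcp_pos: [605.6, 31.8, 28.6]
tool_rot: [[-0.118, 0.993, 0.002], [0.993, 0.118, 0.001], [0.0, 0.002, -1.0]]
wrist_force: [-0.2, -0.2, 0.2]
gripper_width: 0.6
grasp_force: 0.0
```

Call:
{"api": "apply_moves", "payload": {"twist": [[0,0,0],[0,0,0],[0,0,0],[0,0,0],[0,0,0]], "travel": [[0,0.4,0],[0,0.4,0],[0,0.4,0],[0,0.2,0],[0,0,0]], "grip": [0,0,0,0,0]}}

```text
time: 5.08
tcp_pos: [616.5, 33.1, 28.5]
tool_rot: [[-0.119, 0.993, -0.004], [0.993, 0.119, -0.001], [-0.0, -0.005, -1.0]]
wrist_force: [-4.9, -0.5, 4.3]
gripper_width: 0.4
grasp_force: 2.6
```

Run:
```python
from h import *
im=bot.camera("side"); cv2.imwrite("pics/s2.png",cv2.resize(im[125:265,150:360],None,fx=3.8,fy=3.8,interpolation=cv2.INTER_CUBIC)); s=bot.read_state(); print(s["tcp_pos"],s["wrist_force"])
```

```text
[616.5  33.1  28.5] [-5.1 -0.4  3.9]
```

View pics/s2.png

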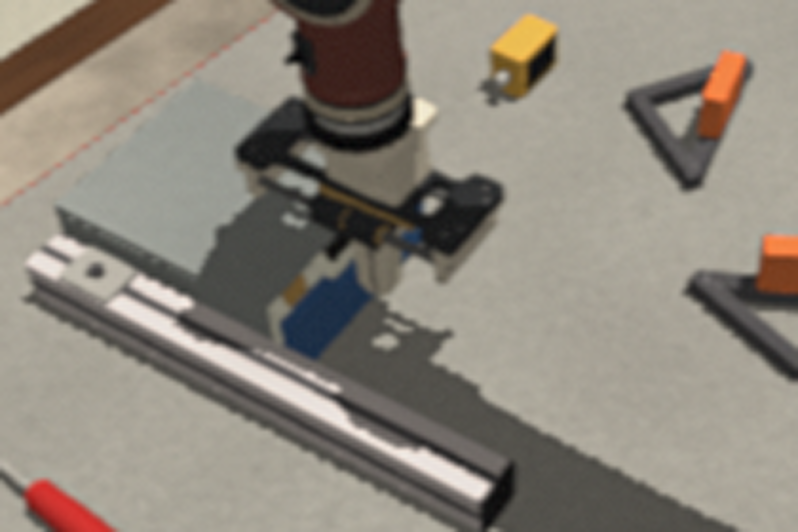

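The picture shows the drawer nearly shut, with the fingers on the front at about (375,285) and about 5 N, so it is at the catch. I push on.

Call:
{"api": "apply_moves", "payload": {"twist": [[0,0,0],[0,0,0],[0,0,0],[0,0,0],[0,0,0]], "travel": [[0,0.3,0],[0,0.3,0],[0,0.3,0],[0,0.3,0],[0,0,0]], "grip": [0,0,0,0,0]}}

```text
time: 5.75
tcp_pos: [626.9, 34.3, 28.5]
tool_rot: [[-0.119, 0.993, -0.008], [0.993, 0.119, -0.002], [-0.001, -0.008, -1.0]]
wrist_force: [-8.8, -0.9, 6.7]
gripper_width: 0.7
grasp_force: 4.6
```

Call:
{"api": "apply_moves", "payload": {"twist": [[0,0,0],[0,0,0],[0,0,0]], "travel": [[0,0.3,0],[0,0.2,0],[0,0,0]], "grip": [0,0,0]}}

```text
time: 6.12
tcp_pos: [626.9, 34.3, 28.6]
tool_rot: [[-0.119, 0.993, -0.018], [0.993, 0.119, -0.004], [-0.002, -0.019, -1.0]]
wrist_force: [-17.1, -1.8, 15.3]
gripper_width: 0.1
grasp_force: 9.2
```

It stopped at x = 626.9 and the force rose with no more travel, so the drawer is home. Now I back off, rise and go above the square.

Call:
{"api": "apply_moves", "payload": {"twist": [[0,0,0],[0,0,0],[0,0,0],[0,0,0],[0,0,0],[0,0,0],[0,0,0],[0,0,0],[0,0,0],[0,0,0],[0,0,-10.4],[0,0,0]], "travel": [[0,-4,0],[0,0,-5.5],[0,0,-5.5],[0,0,-5],[-5.4,-1.8,0],[-5.4,-1.8,0],[-5.4,-1.8,0],[-5.4,-1.7,0],[-5.4,-1.7,0],[-5.4,-1.7,0],[0,0,0],[0,0,0]], "grip": [0,0,0,0,6,6,6,6,6,6,6,6]}}

```text
time: 7.62
tcp_pos: [530.7, -304.8, 188.8]
tool_rot: [[-0.292, 0.956, 0.003], [0.956, 0.292, -0.0], [-0.001, 0.003, -1.0]]
wrist_force: [0.8, 0.9, 0.4]
gripper_width: 60.1
grasp_force: 0.0
```

Run:
```python
from h import *
s=bot.read_state(); print(s["tcp_pos"],s["tool_rot"].round(3),s["wrist_force"])
im=bot.camera("top"); 
a=cv2.resize(im[140:220,320:425],None,fx=3.8,fy=3.8,interpolation=cv2.INTER_CUBIC)
b=cv2.resize(im[70:240,200:300],None,fx=3.4,fy=3.4,interpolation=cv2.INTER_CUBIC)
o=np.zeros((578,400+340,3),np.uint8); o[:a.shape[0],:399]=a[:, :399]; o[:578,400:]=b[:578]
cv2.imwrite("pics/t3.png",o)
```

```text
[ 530.7 -304.8  188.8] [[-0.3  1.   0. ]
 [ 1.   0.3 -0. ]
 [-0.   0.  -1. ]] [0.8 0.9 0.4]
```

View pics/t3.png

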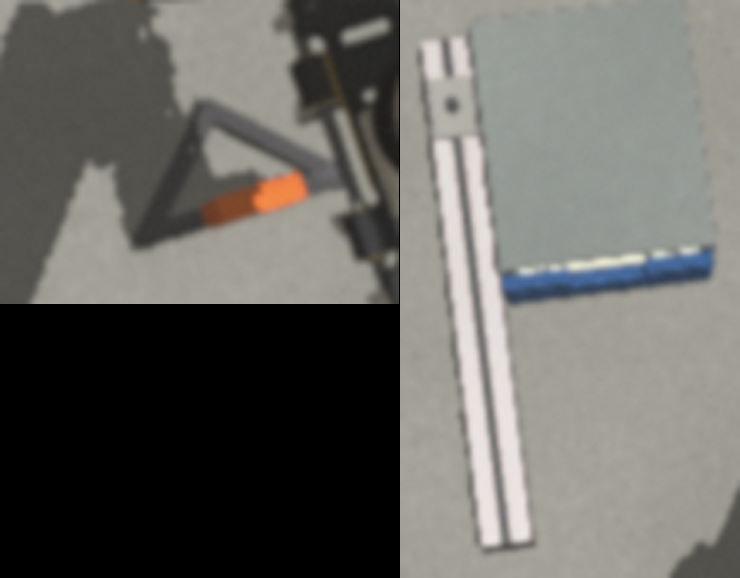

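The picture shows the drawer shut: its front lies at crop (505..711, ~277–302), flush with the cabinet. The square is undisturbed. I correct by 4 mm, go down and grip.

Call:
{"api": "apply_moves", "payload": {"twist": [[0,0,0],[0,0,0],[0,0,0],[0,0,0],[0,0,0],[0,0,0],[0,0,0],[0,0,0],[0,0,0],[0,0,0]], "travel": [[0,-0.4,4.5],[0,0,4.5],[0,0,4],[0,0,2.5],[0,0,1.1],[0,0,0],[0,0,0],[0,0,0],[0,0,0],[0,0,0]], "grip": [6,6,6,6,6,6,1.2,1.2,1.2,1.2], "squeeze": 35}}

```text
time: 8.93
tcp_pos: [526.2, -305.0, 23.1]
tool_rot: [[-0.295, 0.955, 0.001], [0.955, 0.295, -0.0], [-0.0, 0.001, -1.0]]
wrist_force: [2.2, 0.7, -0.5]
gripper_width: 24.8
grasp_force: 1.1
```

Run:
```python
from h import *
s=bot.read_state(); print(s["tcp_pos"],s["tool_rot"].round(3),s["wrist_force"],s["gripper_width"],s["grasp_force"])
c2=lambda x,y:(200+x/3.4,70+y/3.4)
for z in(2,60): print(z,plane("top",*c2(105,302),z),plane("top",*c2(311,277),z))
print(plane("top",*c2(134,541),40),plane("top",*c2(100,268),40))
```

```text
[ 526.2 -305.    23.1] [[-0.3  1.   0. ]
 [ 1.   0.3 -0. ]
 [-0.   0.  -1. ]] [ 2.2  0.7 -0.5] 24.755795485713833 1.1007190123200417
2 [633.2 125.8   2. ] [653.3 -46.6   2. ]
60 [620.9 120.3  60. ] [639.9 -43.2  60. ]
[432.3  99.4  40. ] [653.  126.2  40. ]
```

Call:
{"api": "apply_moves", "payload": {"twist": [[0,0,0],[0,0,0],[0,0,0],[0,0,0],[0,0,0],[0,0,-7],[0,0,-7],[0,0,-7],[0,0,-7],[0,0,-6.6],[0,0,0]], "travel": [[0,0,0],[0,0,0],[0,0,0],[0,0,-0.4],[0,0,-0.4],[0,0,0],[0,0,0],[0,0,0],[0,0,0],[0,0,0],[0,0,0]], "grip": [1.2,1.2,1.2,1.2,1.2,1.2,1.2,1.2,1.2,1.2,1.2], "squeeze": 45}}

```text
time: 10.3
tcp_pos: [524.8, -305.2, 30.1]
tool_rot: [[-0.785, 0.62, -0.002], [0.62, 0.785, 0.001], [0.002, -0.001, -1.0]]
wrist_force: [0.2, -0.3, -5.2]
gripper_width: 20.0
grasp_force: 45.0
```

Call:
{"api": "apply_moves", "payload": {"twist": [[0,0,0],[0,0,0],[0,0,0],[0,0,0],[0,0,0],[0,0,0],[0,0,0],[0,0,0],[0,0,0],[0,0,0],[0,0,0],[0,0,0]], "travel": [[1.2,1.8,0],[1.8,2.8,0],[1.8,2.8,0],[1.8,2.8,0],[1.8,2.8,0],[1.8,2.8,0],[1.8,2.8,0],[1.8,2.8,0],[1.8,2.8,0],[1.8,2.8,0],[0.9,1.3,0],[0,0,0]], "grip": [1.2,1.2,1.2,1.2,1.2,1.2,1.2,1.2,1.2,1.2,1.2,1.2]}}

```text
time: 11.8
tcp_pos: [557.0, 31.6, 30.8]
tool_rot: [[-0.787, 0.617, -0.0], [0.617, 0.787, 0.0], [0.0, -0.0, -1.0]]
wrist_force: [-0.3, -0.9, -4.4]
gripper_width: 19.6
grasp_force: 45.0
```

Run:
```python
from h import *
s=bot.read_state(); print(s["tcp_pos"],s["tool_rot"].round(3),s["wrist_force"],s["wrist_torque"],s["gripper_width"],s["grasp_force"])
im=bot.camera("side"); cv2.imwrite("pics/s4.png",cv2.resize(im[140:280,180:360],None,fx=4.2,fy=4.2,interpolation=cv2.INTER_CUBIC))
cv2.imwrite("pics/raw4.png",im); cv2.imwrite("pics/raw4t.png",bot.camera("top"))
```

```text
[557.   31.6  30.8] [[-0.8  0.6 -0. ]
 [ 0.6  0.8  0. ]
 [ 0.  -0.  -1. ]] [-0.3 -0.9 -4.4] [-0.1 -0.1  0. ] 19.614952783916674 44.994115233421326
```

View pics/s4.png

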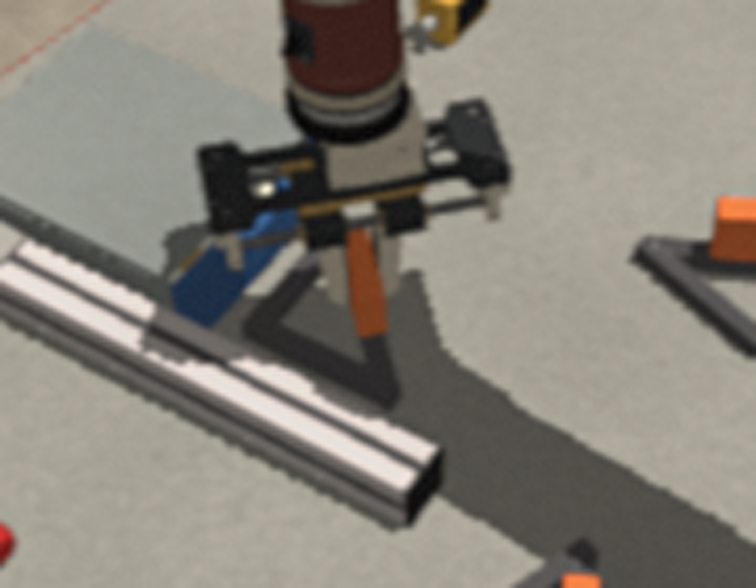

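The square is held parallel to rail and drawer front, with its heel at crop (245,328), about 25 mm short of both faces. I lower it and approach along the diagonal.

Call:
{"api": "apply_moves", "payload": {"twist": [[0,0,0],[0,0,0],[0,0,0]], "travel": [[0,0,0.4],[0,0,0.4],[0,0,0]], "grip": [1.2,1.2,1.2]}}

```text
time: 12.28
tcp_pos: [557.3, 29.4, 22.9]
tool_rot: [[-0.785, 0.62, 0.0], [0.62, 0.785, -0.001], [-0.001, -0.001, -1.0]]
wrist_force: [-0.9, -1.5, 0.5]
gripper_width: 19.6
grasp_force: 45.0
```

Call:
{"api": "apply_moves", "payload": {"twist": [[0,0,0],[0,0,0],[0,0,0],[0,0,0],[0,0,0]], "travel": [[0,0.7,0],[0,0.7,0],[0,0.6,0],[0,0.5,0],[0,0,0]], "grip": [1.2,1.2,1.2,1.2,1.2]}}

```text
time: 12.9
tcp_pos: [573.4, 51.4, 23.0]
tool_rot: [[-0.786, 0.618, 0.002], [0.618, 0.786, 0.001], [-0.001, 0.002, -1.0]]
wrist_force: [-0.3, -0.7, 3.1]
gripper_width: 19.7
grasp_force: 45.0
```

Call:
{"api": "apply_moves", "payload": {"twist": [[0,0,0],[0,0,0],[0,0,0],[0,0,0]], "travel": [[0,0.2,0],[0,0.2,0],[0,0.2,0],[0,0,0]], "grip": [1.2,1.2,1.2,1.2]}}

```text
time: 13.4
tcp_pos: [576.3, 54.8, 23.0]
tool_rot: [[-0.786, 0.619, 0.0], [0.619, 0.786, -0.0], [-0.0, -0.0, -1.0]]
wrist_force: [-2.1, -2.2, 5.5]
gripper_width: 19.7
grasp_force: 45.0
```

Call:
{"api": "apply_moves", "payload": {"twist": [[0,0,0],[0,0,0],[0,0,0]], "travel": [[0,0.2,0],[0,0.2,0],[0,0,0]], "grip": [1.2,1.2,1.2]}}

```text
time: 13.78
tcp_pos: [578.8, 57.9, 23.0]
tool_rot: [[-0.786, 0.619, 0.0], [0.619, 0.786, -0.001], [-0.0, -0.0, -1.0]]
wrist_force: [-1.3, -1.7, 4.5]
gripper_width: 20.1
grasp_force: 45.0
```

Call:
{"api": "apply_moves", "payload": {"twist": [[0,0,0],[0,0,0],[0,0,0]], "travel": [[0,0.2,0],[0,0.2,0],[0,0,0]], "grip": [1.2,1.2,1.2]}}

```text
time: 14.15
tcp_pos: [579.8, 58.8, 23.1]
tool_rot: [[-0.785, 0.619, -0.003], [0.619, 0.785, -0.004], [-0.0, -0.005, -1.0]]
wrist_force: [-5.0, -5.9, 9.7]
gripper_width: 19.4
grasp_force: 45.0
```

Call:
{"api": "apply_moves", "payload": {"twist": [[0,0,0],[0,0,0],[0,0,0]], "travel": [[0,0.2,0],[0,0.1,0],[0,0,0]], "grip": [1.2,1.2,1.2]}}

```text
time: 14.52
tcp_pos: [579.8, 58.8, 23.2]
tool_rot: [[-0.785, 0.62, -0.007], [0.62, 0.785, -0.008], [0.0, -0.011, -1.0]]
wrist_force: [-10.1, -9.3, 14.5]
gripper_width: 19.9
grasp_force: 45.1
```

Run:
```python
from h import *
s=bot.read_state(); a=np.radians(6.85); R=np.array([[np.cos(a),np.sin(a)],[-np.sin(a),np.cos(a)]])
print(s["tcp_pos"],s["tool_rot"].round(3),"F corner",R@s["wrist_force"][:2],s["wrist_force"],s["wrist_torque"].round(2))
```

```text
[579.8  58.8  23.2] [[-0.8  0.6 -0. ]
 [ 0.6  0.8 -0. ]
 [ 0.  -0.  -1. ]] F corner [-11.1  -8. ] [-10.1  -9.3  14.5] [-1.1  1.2  0.2]
```

Both faces now carry load (11 N and 8 N) and tilt is 0.01 rad. One look to check.

Run:
```python
from h import *
a=cv2.resize(bot.camera("side")[170:260,200:300],None,fx=4,fy=4,interpolation=cv2.INTER_CUBIC)
b=cv2.resize(bot.camera("top")[140:230,210:310],None,fx=4,fy=4,interpolation=cv2.INTER_CUBIC)
cv2.imwrite("pics/f5.png",np.hstack([a,b]))
```

```text
(no output)
```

View pics/f5.png

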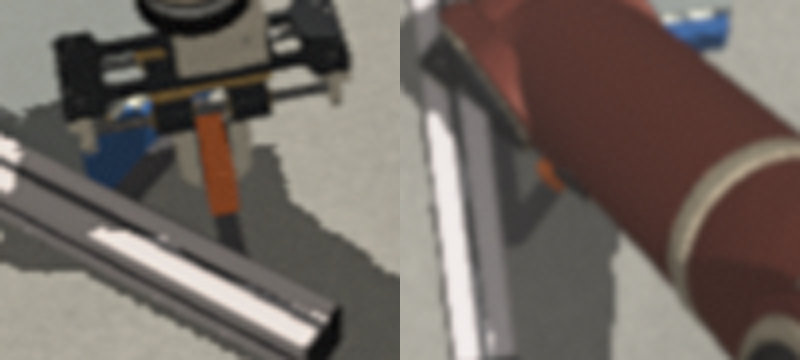

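The left crop shows the heel tucked in at the drawer/rail corner. The right crop shows the leg lying along the rail at about x = 510. The small yaw moment (0.2 Nm against about ±1.1 for an edge-only contact) also means both edges are flush. I hold briefly, then hand in.

Call:
{"api": "apply_moves", "payload": {"twist": [[0,0,0],[0,0,0],[0,0,0],[0,0,0]], "travel": [[0,0,0],[0,0,0],[0,0,0],[0,0,0]], "grip": [1.2,1.2,1.2,1.2]}}

```text
time: 15.12
tcp_pos: [579.8, 58.8, 23.2]
tool_rot: [[-0.785, 0.62, -0.007], [0.62, 0.785, -0.008], [0.0, -0.01, -1.0]]
wrist_force: [-9.4, -9.8, 14.3]
gripper_width: 19.7
grasp_force: 45.1
```

Run:
```python
from h import *
s=bot.read_state(); print(s["tcp_pos"],s["wrist_force"],s["wrist_torque"].round(2)); print(bot.finish_job())
```

```text
[579.8  58.8  23.2] [-9.4 -9.8 14.3] [-1.1  1.2  0.2]
the job is handed in; nothing more can be done
None
```

I pushed the drawer home and handed the job in at about 15 s, with the square held flat in the corner and pressed on both faces at roughly 8–11 N; no verdict came back.

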